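Set the gib screw of a printed linear axis

TASK

On the small linear axis, take the upright thumbscrew in the middle of the sliding carriage and turn it clockwise (seen from above) until it bottoms, then back it off one eighth of a turn and let go. Do not turn the identical lock screw on the end block of the axis.

Things in the scene. Friction and masses are not known exactly. Their poses are not given: they have to be found in the camera images.
- gib_screw (a joint): turn of the carriage's thumbscrew, rad, positive clockwise seen from above: 0 = bottomed against a hard stop, negative = backed out (one eighth of a turn back is -0.785). It starts backed out by between 1.12 and 1.45 rad, turns with a light friction of about 0.04 N m and stays where it is left; it does not move up or down noticeably. When bottomed its flat paddle lies parallel to the two rods of the axis.
- gib_screw_grip (a point): centre of the paddle of the carriage's thumbscrew, on its axis, 81 mm above the table: a steel flat upright paddle 36 mm long, 11 mm thick, 24 mm tall (69 to 92 mm above the table) on a thin 8 mm shank. Site x: along the paddle's 36 mm length, y: across its 11 mm thickness, z: up, the turning axis; the point turns with the screw. Below the paddle is the flat top of the carriage, 53 mm above the table, so 16 mm of free height lie under the paddle.
- carriage: the sliding carriage, locked on the rods and not movable: a brown fibreboard plate 90 mm (along the rods) by 100 mm, top 53 mm above the table, on four black bearing blocks, with a screw standing in its middle. Origin on the table plane below the screw's axis; x: along the two 8 mm rods, towards the end block with the lock screw (the end away from the axis's motor); z up. The rods run roughly sideways across the robot's front, within 25 degrees.
- lock_screw_end (a point): one end of the paddle of the lock screw, 18 mm from its axis and 80 mm above the table: a steel thumbscrew identical to the carriage's one, but standing on the black end block at the motorless end of the axis, 115 to 215 mm from the carriage's screw. To be left as it is.

How it is judged (in metres and radians):
On the way:
1. the carriage's thumbscrew is bottomed (value of joint gib_screw above -0.07 rad), for 0.1 s.
At the end, for the whole second after the job is handed in: after having been bottomed (within 4 degrees of its stop), the carriage's thumbscrew stands still, backed off one eighth of a turn (45 degrees) from its stop, give or take 15 degrees (value of joint gib_screw between -1.047 and -0.524 rad and velocity of joint gib_screw between -0.1 and 0.1 rad/s); the robot touches nothing.
It fails at once if the lock screw on the end block is turned (its paddle's end moves more than 8 mm) (distance of lock_screw_end from where it was at the start of the episode above 0.008 m).
It also fails if it takes over 40 s, if anything falls off the work surface, if the arm or the gripper's body presses on something with over 40 N, if the wrist force passes 120 N, or if a joint passes its speed limit or range.

ROBOT

A 6-joint arm with a two-finger parallel gripper is mounted at the origin on the work surface. World frame = base frame: x ahead of the robot, y to its left, z up, the work surface at z = 0. Lengths are in mm, angles in rad, forces in N, time in s.
With the tool pointing down it reaches from about 275 to 750 mm from the base axis. Payload 10.2 kg.
Tool frame: the origin (TCP) lies at the very end of the fingers, on their centre line; the grasp point (between the pads) lies 19 mm behind it; z points along the fingers, y is the direction in which the jaws open and shut (so a half turn about z gives the same grasp; the last joint's range is limited). The gripper opens to 85 mm and grips with 20 to 120 N. Pads are 22 mm wide; open, the fingers measure 114 mm over their backs; the gripper's body (76 mm by 85 mm) begins 54 mm behind the grasp point. The pads swing forward as they close: fully open they stand 13 mm farther back than shut.
Start: joints at [1.116, 0.313, 1.498, -0, 1.331, -0.223], TCP at [120.621, 510.962, 231.294] pointing down, gripper open.
Joint ranges: [-2.94, 2.94], [-0.97, 2.17], [0.19, 2.56], [-1.23, 4.37], [0.02, 3.11], [-2.88, 2.88]. Speed limits (rad/s): [2.39, 2.39, 3.01, 3.14, 3.14, 3.14].

INTERFACE

Orientations are given as a unit quaternion [w, x, y, z].
In Python, from rig import sensors, imaging, ctrl gives the robot as it stands.
- The arm moves only by the shell command python3 -m creep 'ROWS' [FORCE]. ROWS is JSON, a list of rows, each an object with "grip": the finger opening in mm, from 0 to 85.4; "linear": the shift along the tool's x, y, z in mm, a list of three; "rot": the turn, a rotation vector about the tool's x, y, z in rad, a list of three. A call has 1 to 12 rows; each row shifts and turns the commanded pose from where the row before left it, along the tool's axes as they then stand; what a row does not reach is not made up. A row lasts 1/12 s, in which the tool goes at most 41.7 mm and 7.16 degrees, less where a joint would pass 70% of its speed; a pose out of reach is approached as far as the arm can. A call with a gripper value outside its range is refused whole. The fingers move at their own pace and stop on an object; FORCE is the grip in N (left out, the last holds). Time passes only in rows, so rows that do not move let the fingers close. It gives the time, the measured TCP pose, the force and the opening at its end, in the units of the state.
- sensors.sense(): the state, without advancing time (a new reading comes with each control period).
- imaging.capture(name): name is "side" or "top" or "wrist"; returns (picture, depth): 480x640x3 uint8, red, green, blue; 480x640 float32, mm along the optical axis (not along the pixel's ray), 0 where there is no reading.
- imaging.camera_params(name): a dict with "intrinsics" (3x3 intrinsics, pixels), "R" (3x3) and "t" (3): a world point X has camera coordinates R X + t. Camera axes: x right, y down, z forward; pixel columns grow to the right and rows downward; lengths in mm; the calibration is good to about 2 mm. A picture is of the moment at which its call begins: read the wrist's pose just before it. camera_params takes no time and is no camera call; for the wrist camera it gives the pose at the moment of the call.
- ctrl.finish_job(): hands the job in, once; it reports no verdict.
The state is a dict: "time_s": time; "joints": joint angles; "dq": joint speeds; "tau": joint torques, N m; "eef_pos": TCP position; "ee_rot": TCP orientation; "force": force on the tool from outside, world axes, zero at the start; "wrist_torque": the same for the moment, N m; "grip_width": opening from 0.0 (shut) to 1.0 (fully open).
Only numpy, scipy, OpenCV 4.12 (cv2) and the standard library are available. Lean on these libraries where they do the work, as an engineer would, in place of code of your own. Each camera call takes 0.05 s, during which the arm holds its last target.

## Working session

There is one attempt and no reset: what is moved stays moved. The work goes in short steps, Python scripts to look and compute and a shell command to move; the robot and the scene stay as the last step left them, time stands still between calls to the robot, and variables do not carry over. Pictures are saved under pics/ and viewed, and the job is handed in when it is done.

```bash
mkdir -p pics; ls
python3 - <<'E'
from rig import sensors, imaging
import cv2
s=sensors.sense();print(s)
for n in("top","side"):
    p,d=imaging.capture(n);cv2.imwrite(f"pics/{n}0.png",p[:,:,::-1])
    import numpy as np;np.save(f"pics/{n}0.npy",d)
    c=imaging.camera_params(n);print(n,c)
E
```

```text
pics
{'time_s': 0.0, 'joints': array([ 1.11560980e+00,  3.13447600e-01,  1.49841246e+00, -2.20524832e-05,
        1.33098587e+00, -2.23424605e-01]), 'dq': array([-0.00062387,  0.00016972, -0.00129582, -0.00197007,  0.0012579 ,
        0.002365  ]), 'tau': array([ 1.96309537e-05, -4.12260854e+01, -2.59750772e+01, -6.38186020e-05,
        3.99119861e-03, -1.07231114e-05]), 'eef_pos': array([120.50789087, 510.73008552, 230.7455684 ]), 'ee_rot': array([-1.98466764e-04,  1.15619154e-01,  9.93293420e-01, -5.94474838e-04]), 'force': array([-0.57903237, -0.36832383, -0.40751526]), 'wrist_torque': array([ 0.05445779,  0.00260587, -0.00079342]), 'grip_width': 0.9993600651268543}
top {'intrinsics': array([[572.03532292,   0.        , 317.47375366],
       [  0.        , 572.03532292, 244.56033809],
       [  0.        ,   0.        ,   1.        ]]), 'R': array([[-0.02243417, -0.99922759, -0.03226334],
       [-0.9994732 ,  0.02317336, -0.02272257],
       [ 0.02345267,  0.03173658, -0.99922108]]), 't': array([127.71080581, 526.28343761, 693.45111743])}
side {'intrinsics': array([[460.89654043,   0.        , 324.34063486],
       [  0.        , 460.89654043, 238.48233176],
       [  0.        ,   0.        ,   1.        ]]), 'R': array([[-0.81881142, -0.57402725, -0.00636927],
       [-0.43459861,  0.62709844, -0.64642988],
       [ 0.37506253, -0.5265361 , -0.76294681]]), 't': array([533.22329641, 224.85232316, 552.25212376])}
```

View pics/top0.png

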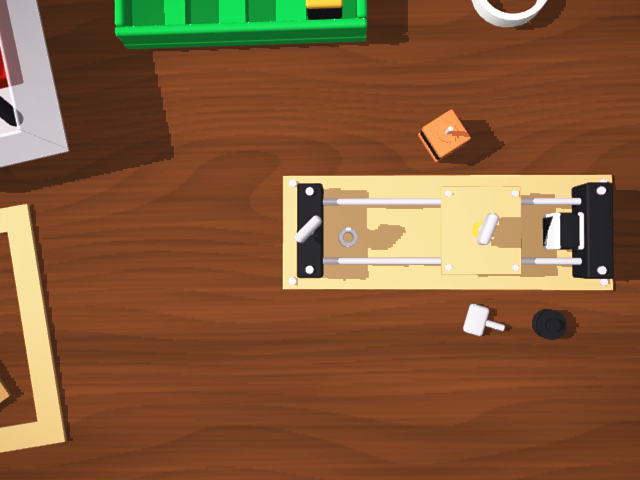

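View pics/side0.png

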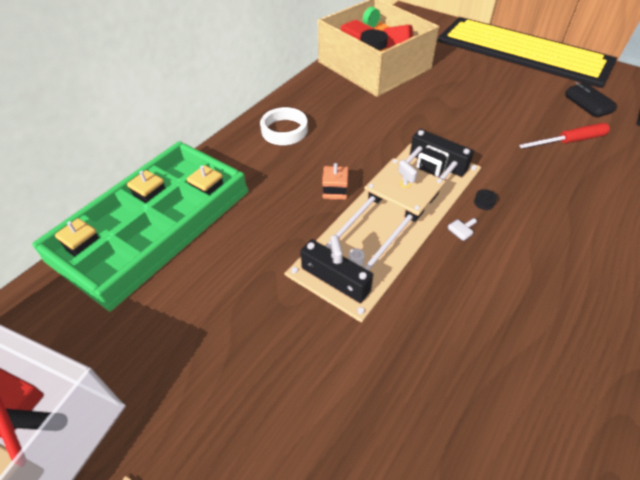

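The top view shows the carriage screw paddle at about (488,229), tilted roughly 65° from the rods. The lock screw is on the black block at (309,229). A clockwise turn of about 65° brings the paddle parallel to the rods, which fits the stated start range. Next I'll measure it.

```bash
cat > h.py <<'E'
import numpy as np, cv2
def pts(d,c):
    v,u=np.mgrid[:480,:640]; K=c["intrinsics"]
    P=np.stack([(u-K[0,2])/K[0,0]*d,(v-K[1,2])/K[1,1]*d,d],-1)
    return (P-c["t"])@c["R"]
def blob(W,box,zlo,zhi):
    u0,u1,v0,v1=box
    w=W[v0:v1,u0:u1].reshape(-1,3); w=w[(w[:,2]>zlo)&(w[:,2]<zhi)]
    return w
def rect(w):
    (c,s,a)=cv2.minAreaRect(w[:,:2].astype(np.float32))
    if s[0]<s[1]: s=s[::-1];a+=90
    return c,s,(a+90)%180-90
E
python3 - <<'E'
from h import *
from rig import imaging
d=np.load("pics/top0.npy");W=pts(d,imaging.camera_params("top"))
print("table z",np.median(W[400:460,200:400,2]))
for n,b in(("gib",(465,515,200,255)),("lock",(290,330,205,250))):
    w=blob(W,b,84,100);print(n,len(w),np.median(w[:,2]),rect(w))
w=blob(W,(444,520,190,272),48,58);print("carr",len(w),np.median(w[:,2]),rect(w))
# rods: strips
for v0,v1 in((195,209),(255,268)):
    w=blob(W,(335,435,v0,v1),25,60);m=w[w[:,2]>w[:,2].max()-5]
    f=cv2.fitLine(m[:,:2].astype(np.float32),cv2.DIST_HUBER,0,.01,.01).ravel();print("rod",len(m),m[:,2].max(),np.degrees(np.arctan2(f[1],f[0])),f)
E
```

```text
table z -0.12026159481611551
gib 353 91.06100118119181 ((540.1401977539062, -72.25225830078125), (35.55997085571289, 12.550371170043945), -24.12622833251953)
lock 319 90.31759777984789 ((544.9111328125, 123.62850189208984), (35.47890090942383, 10.962889671325684), -46.180023193359375)
carr 5761 53.202559756213006 ((539.7503662109375, -72.86912536621094), (92.76522064208984, 85.7376708984375), -1.5865554809570312)
rod 404 39.89406899381791 88.58016 [2.477829e-02 9.996930e-01 5.776664e+02 3.383624e+01]
rod 397 39.976778747609494 88.782295 [2.1251228e-02 9.9977416e-01 5.0832755e+02 3.7414940e+01]
```

Carriage screw: axis (540.1, -72.3) mm, top 91 mm and 35.6 × 12.6 mm, all as expected. The paddle is at 155.9° and the rods at 88.7°, so there are about 67.2° (1.17 rad) to go, inside the stated range. I'll rotate the tool +0.19 about z, then travel.

```bash
python3 -m creep '[{"grip":60,"linear":[0,0,0],"rot":[0,0,0.094]},{"grip":60,"linear":[0,0,0],"rot":[0,0,0.094]},{"grip":60,"linear":[-34,-19.8,0],"rot":[0,0,0]},{"grip":60,"linear":[-34,-19.8,0],"rot":[0,0,0]},{"grip":60,"linear":[-34,-19.8,0],"rot":[0,0,0]},{"grip":60,"linear":[-34,-19.8,0],"rot":[0,0,0]},{"grip":60,"linear":[-34,-19.8,0],"rot":[0,0,0]},{"grip":60,"linear":[-34,-19.8,0],"rot":[0,0,0]},{"grip":60,"linear":[-34,-19.8,0],"rot":[0,0,0]},{"grip":60,"linear":[-34,-19.8,0],"rot":[0,0,0]},{"grip":60,"linear":[-34,-19.8,0],"rot":[0,0,0]},{"grip":60,"linear":[-34,-19.8,0],"rot":[0,0,0]}]' 40
cat >> h.py <<'E'
def togo(tgt,xang):
    from rig import sensors
    from scipy.spatial.transform import Rotation as Ro
    s=sensors.sense();R=Ro.from_quat(np.roll(s["ee_rot"],-1)).as_matrix()
    a=np.degrees(np.arctan2(R[1,0],R[0,0]))
    print("t",s["time_s"],"pos",s["eef_pos"],"xang",a,"tilt",R[2],"toolshift",R.T@(np.array(tgt)-s["eef_pos"]),"rotz",np.radians((a-xang+180)%360-180),"F",s["force"],"M",s["wrist_torque"],"w",s["grip_width"]*85.4,"j",s["joints"])
E
python3 -c "
from h import *;togo([540.1,-72.3,231],155.9)"
```

```text
time_s: 1.1
eef_pos: [350.9, 189.8, 231.3]
ee_rot: [0.0, 0.208, 0.978, 0.0]
force: [1.1, 0.3, 0.2]
grip_width: 0.7
t 1.1 pos [350.93980253 189.78006216 231.28830979] xang 155.94871184837976 tilt [-4.14023237e-07  4.25620646e-05 -9.99999999e-01] toolshift [-279.54933858 -162.23350598    0.28152054] rotz 0.0008501821389589561 F [1.06467843 0.32334699 0.1890822 ] M [ 0.0752775 -0.0421452  0.0361055] w 59.767996808562685 j [ 1.99914412e-01  2.93165086e-02  1.83794025e+00  3.59773090e-05
  1.27431084e+00 -9.51118258e-01]
```

```bash
python3 -m creep '[{"grip":60,"linear":[-34,-19.8,0],"rot":[0,0,0]},{"grip":60,"linear":[-34,-19.8,0],"rot":[0,0,0]},{"grip":60,"linear":[-34,-19.8,0],"rot":[0,0,0]},{"grip":60,"linear":[-34,-19.8,0],"rot":[0,0,0]},{"grip":60,"linear":[-34,-19.8,0],"rot":[0,0,0]},{"grip":60,"linear":[-34,-19.8,0],"rot":[0,0,0]},{"grip":60,"linear":[-34,-19.8,0],"rot":[0,0,0]},{"grip":60,"linear":[-34,-19.8,0],"rot":[0,0,0]},{"grip":60,"linear":[-7,-4,20],"rot":[0,0,0]},{"grip":60,"linear":[0,0,20],"rot":[0,0,0]},{"grip":60,"linear":[0,0,0],"rot":[0,0,0]},{"grip":60,"linear":[0,0,0],"rot":[0,0,0]}]' 40
python3 - <<'E'
from h import *;togo([540.1,-72.3,63],155.9)
from rig import imaging
c=imaging.camera_params("wrist");p,d=imaging.capture("wrist");cv2.imwrite("pics/w1.png",p[:,:,::-1])
W=pts(d,c);np.save("pics/w1W.npy",W)
m=(W[...,2]>84)&(W[...,2]<96)&(abs(W[...,0]-540)<30)&(abs(W[...,1]+72)<30)&(d>0)
print(m.sum(),np.median(W[m][:,2]),rect(W[m]),[ (a.min(),a.max()) for a in np.nonzero(m)])
E
```

```text
time_s: 2.1
eef_pos: [538.5, -70.2, 190.8]
ee_rot: [-0.001, 0.208, 0.978, 0.0]
force: [0.7, 0.3, 0.5]
grip_width: 0.703
t 2.1 pos [538.54270494 -70.2230127  190.84226538] xang 155.94451525159786 tilt [ 2.24338990e-03 -1.32699831e-04 -9.99997475e-01] toolshift [ -2.55546401  -1.244853   127.83702048] rotz 0.0007769377077362843 F [0.74890284 0.34110109 0.52921322] M [ 0.01642263 -0.0238955   0.0253682 ] w 60.04657755203838 j [-3.45491137e-01  3.87358266e-01  1.50201398e+00  3.61148318e-05
  1.25446746e+00 -1.49645147e+00]
589 90.44226200498788 ((538.0780639648438, -72.8421401977539), (34.53801345825195, 10.349546432495117), -23.89049530029297) [(np.int64(210), np.int64(253)), (np.int64(313), np.int64(326))]
```

View pics/w1.png

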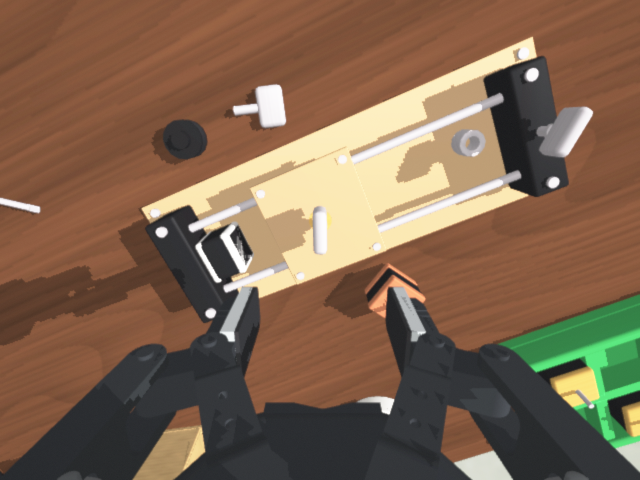

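The wrist view shows the paddle at (320,231), parallel to the fingers and centred between them at (240,300) and (408,300). The lock screw is well away at (567,130). The two views agree to about 2 mm, so I'll descend on the average.

```bash
python3 -m creep '[{"grip":50,"linear":[-1.8,-1.6,30],"rot":[0,0,0]},{"grip":50,"linear":[0,0,30],"rot":[0,0,0]},{"grip":50,"linear":[0,0,30],"rot":[0,0,0]},{"grip":50,"linear":[0,0,20],"rot":[0,0,0]},{"grip":50,"linear":[0,0,12],"rot":[0,0,0]},{"grip":50,"linear":[0,0,5],"rot":[0,0,0]},{"grip":50,"linear":[0,0,0],"rot":[0,0,0]},{"grip":50,"linear":[0,0,0],"rot":[0,0,0]}]' 20
python3 - <<'E'
from h import *;togo([539.2,-72.6,63],155.9)
from rig import imaging
p,d=imaging.capture("wrist");cv2.imwrite("pics/w2.png",p[:,:,::-1])
E
```

```text
time_s: 2.82
eef_pos: [540.7, -72.7, 65.8]
ee_rot: [0.001, 0.208, 0.978, -0.0]
force: [0.2, -0.0, 0.9]
grip_width: 0.583
t 2.8167 pos [540.74479619 -72.65838056  65.77209799] xang 155.97029002912595 tilt [-2.26648776e-03  1.69123089e-04 -9.99997417e-01] toolshift [ 1.44096794 -0.57620421  2.76874176] rotz 0.0012267924395704087 F [ 0.2120799  -0.01945897  0.92166522] M [-0.03039803 -0.04676578  0.04361281] w 49.75075600651905 j [-3.48377213e-01  5.41444153e-01  1.62842836e+00  9.53914866e-06
  9.69447362e-01 -1.49978156e+00]
```

View pics/w2.png

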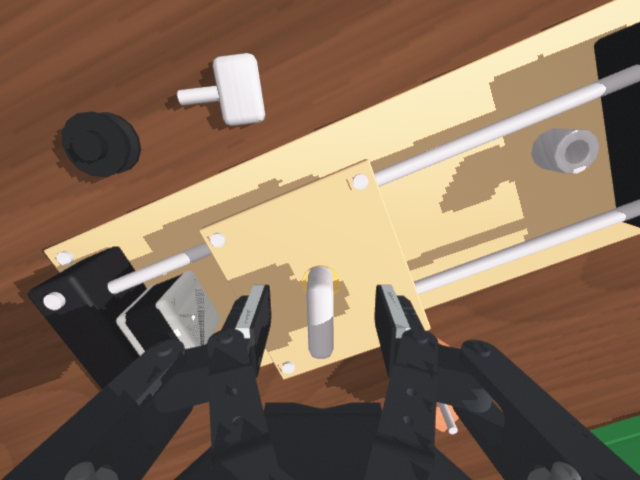

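The paddle at (320,312) sits between the pads at (253,320) and (392,320), centred and aligned. I'll close on it gently.

```bash
python3 -m creep '[{"grip":30,"linear":[0.5,0,1.5],"rot":[0,0,0]},{"grip":20,"linear":[0,0,0],"rot":[0,0,0]},{"grip":14,"linear":[0,0,0],"rot":[0,0,0]},{"grip":8,"linear":[0,0,0],"rot":[0,0,0]},{"grip":8,"linear":[0,0,0],"rot":[0,0,0]},{"grip":8,"linear":[0,0,0],"rot":[0,0,0]}]' 20
python3 -c "
from h import *;togo([539.2,-72.6,63],88.7)"
```

```text
time_s: 3.37
eef_pos: [539.4, -73.0, 63.3]
ee_rot: [0.0, 0.208, 0.978, -0.001]
force: [-3.4, -3.9, 4.5]
grip_width: 0.13
t 3.3667 pos [539.4360845  -73.02831103  63.30656432] xang 155.95427583754727 tilt [-3.31469990e-04 -1.00521057e-03 -9.99999440e-01] toolshift [0.39022081 0.29525402 0.30613836] rotz 1.1738085494096666 F [-3.40607231 -3.93170866  4.45169664] M [-0.62639377  0.62308878  0.0485428 ] w 11.11353083590831 j [-3.49374609e-01  5.43862959e-01  1.63228422e+00 -1.24795464e-03
  9.65185794e-01 -1.49978343e+00]
```

Gripped at 11.1 mm opening with about 5 N of side force. I'll turn clockwise (+z of the tool) by 1.1 rad first.

```bash
python3 -m creep '[{"grip":8,"linear":[0,0,0],"rot":[0,0,0.1]},{"grip":8,"linear":[0,0,0],"rot":[0,0,0.1]},{"grip":8,"linear":[0,0,0],"rot":[0,0,0.1]},{"grip":8,"linear":[0,0,0],"rot":[0,0,0.1]},{"grip":8,"linear":[0,0,0],"rot":[0,0,0.1]},{"grip":8,"linear":[0,0,0],"rot":[0,0,0.1]},{"grip":8,"linear":[0,0,0],"rot":[0,0,0.1]},{"grip":8,"linear":[0,0,0],"rot":[0,0,0.1]},{"grip":8,"linear":[0,0,0],"rot":[0,0,0.1]},{"grip":8,"linear":[0,0,0],"rot":[0,0,0.1]},{"grip":8,"linear":[0,0,0],"rot":[0,0,0.1]},{"grip":8,"linear":[0,0,0],"rot":[0,0,0]}]'
python3 -c "
from h import *;togo([539.2,-72.6,63],88.7)"
```

```text
time_s: 4.37
eef_pos: [538.9, -73.4, 63.3]
ee_rot: [-0.0, 0.691, 0.723, -0.001]
force: [-7.3, -6.0, 6.0]
grip_width: 0.125
t 4.3667 pos [538.88135733 -73.43479588  63.2669685 ] xang 92.62985193407681 tilt [-0.00150024 -0.00168213 -0.99999746] toolshift [0.81969584 0.3570569  0.26513881] rotz 0.0685888553655072 F [-7.31965644 -5.99521208  6.0335223 ] M [-1.03769599  1.14705848  0.01453301] w 10.678251343018434 j [-0.34996691  0.54368409  1.63272805 -0.00247095  0.96615548 -0.39445958]
```

```bash
python3 -m creep '[{"grip":8,"linear":[-0.4,-0.4,0],"rot":[0,0,0.03]},{"grip":8,"linear":[0,0,0],"rot":[0,0,0.03]},{"grip":8,"linear":[0,0,0],"rot":[0,0,0.03]},{"grip":8,"linear":[0,0,0],"rot":[0,0,0]}]'
python3 -c "
from h import *;togo([539.2,-72.6,63],88.7)"
```

```text
time_s: 4.7
eef_pos: [538.8, -73.5, 63.3]
ee_rot: [0.0, 0.721, 0.693, -0.001]
force: [-4.5, -5.1, 5.5]
grip_width: 0.126
t 4.7 pos [538.83697897 -73.51959378  63.31608466] xang 87.73054112364045 tilt [-1.35820634e-03 -7.01861390e-04 -9.99998831e-01] toolshift [0.93367628 0.32654202 0.31458772] rotz -0.01692024935515907 F [-4.50833987 -5.07571995  5.50333521] M [-0.68211328  0.81528505  0.35241945] w 10.75784156457529 j [-0.35039775  0.54317643  1.63345157 -0.00183389  0.96521833 -0.30974363]
```

The moment about z jumped from 0.01 to 0.35 N m at about 88°, which is where the paddle should bottom. I'll push a little more to confirm and dwell there.

```bash
python3 -m creep '[{"grip":8,"linear":[0,0,0],"rot":[0,0,0.03]},{"grip":8,"linear":[0,0,0],"rot":[0,0,0.02]},{"grip":8,"linear":[0,0,0],"rot":[0,0,0]},{"grip":8,"linear":[0,0,0],"rot":[0,0,0]}]'
python3 - <<'E'
from h import *;togo([539.2,-72.6,63],88.7)
from rig import imaging
p,d=imaging.capture("wrist");cv2.imwrite("pics/w3.png",p[:,:,::-1])
E
```

```text
time_s: 5.03
eef_pos: [538.8, -73.5, 63.3]
ee_rot: [0.0, 0.737, 0.676, -0.001]
force: [-5.0, -4.4, 6.0]
grip_width: 0.128
t 5.0333 pos [538.78247474 -73.49530134  63.33858157] xang 85.07773183520952 tilt [-2.02806786e-03 -8.35635455e-04 -9.99997594e-01] toolshift [0.92850965 0.33944611 0.33641565] rotz -0.06322050586576647 F [-4.991413   -4.3798214   5.97606454] M [-0.65074924  0.82374256  1.174528  ] w 10.929805214697993 j [-0.35006897  0.54311645  1.63348339 -0.00264643  0.96527158 -0.2626517 ]
```

View pics/w3.png

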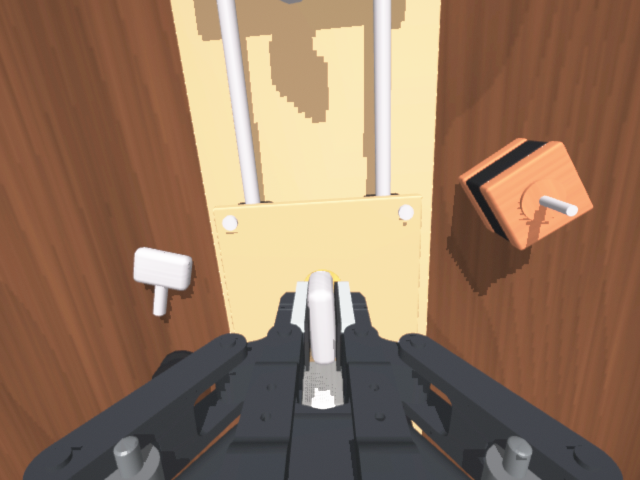

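It is bottomed: the moment is now 1.17 N m and the picture shows the paddle at (320,315) lying along the rods. Now I'll back off to a paddle angle of about 133.7° (-0.85 rad for the tool).

```bash
python3 -m creep '[{"grip":8,"linear":[0,0,0],"rot":[0,0,-0.085]},{"grip":8,"linear":[0,0,0],"rot":[0,0,-0.085]},{"grip":8,"linear":[0,0,0],"rot":[0,0,-0.085]},{"grip":8,"linear":[0,0,0],"rot":[0,0,-0.085]},{"grip":8,"linear":[0,0,0],"rot":[0,0,-0.085]},{"grip":8,"linear":[0,0,0],"rot":[0,0,-0.085]},{"grip":8,"linear":[0,0,0],"rot":[0,0,-0.085]},{"grip":8,"linear":[0,0,0],"rot":[0,0,-0.085]},{"grip":8,"linear":[0,0,0],"rot":[0,0,-0.085]},{"grip":8,"linear":[0,0,0],"rot":[0,0,-0.085]},{"grip":8,"linear":[0,0,0],"rot":[0,0,0]},{"grip":8,"linear":[0,0,0],"rot":[0,0,0]}]'
python3 -c "
from h import *;togo([539.2,-72.6,63],133.7)"
```

```text
time_s: 6.08
eef_pos: [539.3, -73.3, 63.3]
ee_rot: [0.0, 0.395, 0.919, -0.0]
force: [-2.5, -3.3, 5.2]
grip_width: 0.125
t 6.0833 pos [539.26598447 -73.27310306  63.30112205] xang 133.4606641021298 tilt [-9.15820511e-04 -2.10306093e-04 -9.99999559e-01] toolshift [0.53423308 0.41516686 0.30054561] rotz -0.004177199436051472 F [-2.49209441 -3.32093224  5.24406738] M [-0.56854559  0.53639178  0.06525595] w 10.713604906807221 j [-3.50122860e-01  5.43375135e-01  1.63315336e+00 -7.26054314e-04
  9.64338303e-01 -1.10824084e+00]
```

Tool and paddle are at 133.5°. I'll open slowly and lift straight up.

```bash
python3 -m creep '[{"grip":20,"linear":[0,0,0],"rot":[0,0,0]},{"grip":35,"linear":[0,0,0],"rot":[0,0,0]},{"grip":50,"linear":[0,0,0],"rot":[0,0,0]},{"grip":50,"linear":[0,0,0],"rot":[0,0,0]},{"grip":50,"linear":[0,0,-20],"rot":[0,0,0]},{"grip":50,"linear":[0,0,-35],"rot":[0,0,0]},{"grip":50,"linear":[0,0,-35],"rot":[0,0,0]},{"grip":50,"linear":[0,0,-35],"rot":[0,0,0]},{"grip":50,"linear":[0,0,0],"rot":[0,0,0]},{"grip":50,"linear":[0,0,0],"rot":[0,0,0]}]'
python3 - <<'E'
from h import *;togo([539.2,-72.6,63],133.7)
from rig import imaging
c=imaging.camera_params("wrist");p,d=imaging.capture("wrist");cv2.imwrite("pics/w4.png",p[:,:,::-1])
W=pts(d,c)
for n,x,y in(("gib",540,-72),("lock",545,123)):
    m=(W[...,2]>82)&(W[...,2]<98)&(abs(W[...,0]-x)<30)&(abs(W[...,1]-y)<30)&(d>0)
    print(n,m.sum(),rect(W[m]) if m.sum()>20 else 0)
E
```

```text
time_s: 6.92
eef_pos: [539.8, -72.9, 189.3]
ee_rot: [0.002, 0.394, 0.919, 0.0]
force: [-0.7, 0.4, -1.4]
grip_width: 0.585
t 6.9167 pos [539.80001091 -72.92327036 189.30310407] xang 133.5827997272331 tilt [-0.00318437  0.00175394 -0.99999339] toolshift [  1.05001207  -0.43329556 126.29983509] rotz -0.002045530644017744 F [-0.68639314  0.38005588 -1.40800117] M [-0.00805843  0.04289681  0.01163908] w 49.932284539983215 j [-3.49521982e-01  3.89058502e-01  1.50375954e+00  1.64350704e-04
  1.24514248e+00 -1.11024042e+00]
gib 611 ((538.6259765625, -72.42546844482422), (35.06748962402344, 10.237110137939453), -46.46923065185547)
lock 1195 ((543.9871215820312, 120.91919708251953), (33.40056610107422, 11.583992004394531), -44.57613754272461)
```

View pics/w4.png

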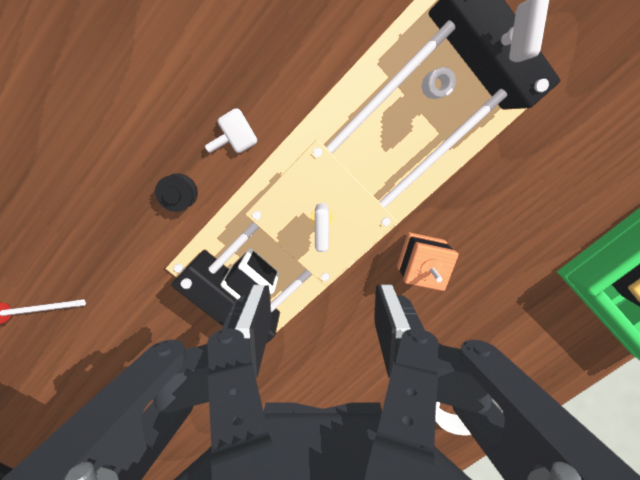

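The paddle at (321,228) measures 133.5° against rods at 88.7°, so it is 44.8° off the stop. The fingers are clear of it and the lock screw at (530,28) looks unchanged. Handing in.

```bash
python3 -c "
from rig import ctrl;print(ctrl.finish_job())"
```

```text
the job is handed in; nothing more can be done
None
```

I turned the carriage's thumbscrew clockwise to its stop, backed it off one eighth of a turn, let go and lifted clear, then handed the job in at about 7 s. No verdict is reported.

- **Bottoming:** the moment about the screw's axis rose from 0.01 to 1.17 N m at the expected angle. In the wrist picture the paddle lay along the rods.
- **Back-off:** after release the paddle measured 133.5° against rods at 88.7°. That is 44.8° (-0.78 rad) off the stop, close to the -0.785 target.
- **Robot clear:** the fingers ended open at 50 mm, with the tool 189 mm above the table. The wrist force was about 1.6 N, near its reading at the start.
- **Lock screw:** never approached. It measured -46.2° from the top camera before and -44.6° from the wrist camera after. Its centre also differed by about 3 mm, but it was partly cut off at the edge of the wrist picture. I take these as measurement error.

The top and wrist cameras also disagreed by about 2 mm on the carriage screw's position, which is their stated accuracy. I gripped near the average, and side forces at the checks stayed below 12 N.

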